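# Put the spare globe lamp away in the sloping lamp tray

### The arm

A 6-joint arm with a two-finger parallel gripper is mounted at the origin on the work surface; the furniture and walls round the work are solid. World frame = base frame: x ahead of the robot, y to its left, z up, the work surface at z = 0. Lengths are in m, angles in rad, forces in N, time in s.
With the tool pointing down it reaches from about 0.35 to 0.85 m from the base axis. Payload 8.1 kg.
Tool frame: the origin (TCP) lies between the finger pads; the fingertips stand 11 mm ahead of it and the grasp point (between the pads) lies 8 mm behind it; y points along the fingers, x is the direction in which the jaws open and shut, and the axes are right-handed (so a half turn about y gives the same grasp; the last joint's range is limited). The gripper opens to 93 mm and grips with 3 to 60 N. Pads are 15 mm wide; open, the fingers measure 128 mm over their backs; the gripper's body (75 mm by 188 mm) begins 65 mm behind the grasp point.
Start: joints at [-1.25, 0.13, 1.488, -0, 1.523, -0.085], TCP at [0.237, -0.551, 0.23] pointing down, gripper open.
Joint ranges: [-2.96, 2.96], [-0.89, 2.26], [0.02, 2.5], [-1.34, 4.48], [0, 2.73], [-2.66, 2.66]. Speed limits (rad/s): [2.39, 2.39, 2.79, 3.14, 3.14, 3.14].

### API

Orientations are given as a rotation vector (axis times angle).
In Python, from plant import readout, optics, robot gives the robot as it stands.
- The arm moves only by the shell command python3 -m creep 'ROWS' [FORCE]. ROWS is JSON, a list that holds one entry, the list of rows, each a list of 7 numbers: the closure, from 0 (fully open) to 1 (shut), then the shift along the tool's x, y, z in cm, then the turn, a rotation vector about the tool's x, y, z in degrees. In form: [[[grip, x, y, z, wx, wy, wz], ...]]. A call has exactly 8 rows; each row shifts and turns the pose as measured when the row begins, along the tool's axes as they then stand; what a row does not reach is not made up. A row lasts 1/10 s, in which the tool goes at most 50 mm and 8.59 degrees, less where a joint would pass 70% of its speed; a pose out of reach is approached as far as the arm can. A call is refused whole if a number of a shift passes 5 or a number of a turn 8.59, either way. A call with a gripper value outside its range is refused whole. The fingers move at their own pace and stop on an object; FORCE is the grip in N (left out, the last holds). Time passes only in rows, so rows that do not move let the fingers close, or fill a call up. It gives the time, the measured TCP pose, the force and the opening at its end, in the units of the state.
- readout.read_state(): the state, without advancing time (a new reading comes with each control period).
- optics.read_camera(name): name is "scene" or "top" or "wrist"; returns a dict with "frame" (400x640x3 uint8, red, green, blue), "depth" (400x640 float32, m along the optical axis (not along the pixel's ray), 0 where there is no reading), "intrinsics" (3x3 intrinsics, pixels), "R" (3x3) and "t" (3): a world point X has camera coordinates R X + t. Camera axes: x right, y down, z forward; pixel columns grow to the right and rows downward; lengths in m; the calibration is good to about 2 mm. A picture is of the moment at which its call begins.
- robot.close_job(): hands the job in, once; it reports no verdict.
The state is a dict: "t": time; "q": joint angles; "dq": joint speeds; "joint_torque": joint torques, N m; "tool_pos": TCP position; "orientation": TCP orientation; "force": force on the tool from outside, world axes, zero at the start; "wrist_torque": the same for the moment, N m; "opening": finger opening in m.
Only numpy, scipy, OpenCV 4.12 (cv2) and the standard library are available. Lean on these libraries where they do the work, as an engineer would, in place of code of your own. Each camera call takes 0.05 s, during which the arm holds its last target. There are 200 camera calls.

### The job

Pick up the glass globe lamp that stands on the roll of masking tape and set it gently into the empty, orange-rimmed pocket of the sloping lamp tray, globe first, without dropping it or pressing it down hard. It must sit fully down in its dimple with its cap pointing straight out of the sloping face, like the two lamps already there. The glass is fragile, so grip and lower it softly, and leave the other two lamps in their pockets undisturbed.

Things in the scene. Friction and masses are not known exactly. Their poses are not given: they have to be found in the camera images.
- bulb_cap (a point): grip point of the lamp to be moved: on its axis, half-way up its straight cylindrical neck and silver screw cap (27 mm diameter throughout, standing 36 mm out of the globe), 50 mm above the globe's centre and 16 mm below the cap's end. z axis: along the lamp from globe to cap. The lamp may be turned about its own axis as you like.
- bulb_globe (a point): centre of the 60 mm globe of the lamp to be moved (96 mm long in all); z axis from globe to cap. At the start it stands globe down, cap up, in the hole of a loose masking-tape roll, 82 mm across and 24 mm high
- bulb: the lamp to be moved as a whole, about 70 g, of thin white glass; origin at the globe's centre, z axis from globe to cap. It bears 50 N in all from the fingers (25 N from each of two) and 15 N against the tray; more breaks it
- pocket_seat (a point): where the globe's centre lies when a lamp is seated in the empty pocket, which has an orange ring (72 mm across) round its rim; 7 mm out from the face. z axis: straight out of the sloping face, leaning 32 degrees from vertical, roughly towards the left (+y); y axis: level, along the row. The pocket is a conical dimple, 61 mm across and 28 mm deep, that centres the globe
- tray: grey sloping lamp tray, fixed, 250 mm long (its y), about 90 mm deep (its x); origin on the bench under the middle pocket, z up. Its face slopes 32 degrees, low edge at its -x side, and is 52 mm high at the pockets' centres. Three pockets in a level row along y, 80 mm apart; any one may be the empty one
- left_bulb_globe (a point): centre of the globe of one of the two lamps already in the tray, of the same kind; z axis from globe to cap, whose end is 66 mm out along z. It is loose
- right_bulb_globe (a point): centre of the globe of the other lamp already in the tray; same kind, loose
Not all that is in view belongs to the job. Leave any purple look-alike of the bulb alone.

How it is judged:
By the outcome, as a careful person would: the job done as asked, in the order asked, and still so for the second after the job is handed in, with the robot touching nothing.
It also fails if it takes over 42 s, if anything falls off the work surface, if the arm or the gripper's body presses on something with over 40 N, if the wrist force passes 120 N, or if a joint passes its speed limit or range.

## Working session

There is one attempt and no reset: what is moved stays moved. The work goes in short steps, Python scripts to look and compute and a shell command to move; the robot and the scene stay as the last step left them, time stands still between calls to the robot, and variables do not carry over. Pictures are saved under pics/ and viewed, about 8 in all and at most 12, crops included, and the job is handed in when it is done.

```bash
ls; mkdir -p pics; python3 - <<'E'
from plant import readout, optics
import cv2,numpy as np
print(readout.read_state())
for n in("scene","top"):
    c=optics.read_camera(n); np.savez(f"{n}0.npz",**c)
    cv2.imwrite(f"pics/{n}0.png",c["frame"][:,:,::-1]); print(n,c["intrinsics"],c["R"],c["t"])
E
```

```text
pics
{'t': 0.0, 'q': array([-1.25042259e+00,  1.31153885e-01,  1.48927021e+00,  1.26109024e-05,
        1.52299913e+00, -8.53716773e-02]), 'dq': array([-4.08590281e-04, -8.81461475e-04,  9.28465117e-05, -2.78555012e-04,
       -3.72485076e-03, -2.31324595e-04]), 'joint_torque': array([ 1.25812967e-03, -5.59845042e+01, -4.91754591e+01,  7.69242737e-02,
        3.55352042e-02, -2.01586627e-04]), 'tool_pos': array([ 0.23668981, -0.5507468 ,  0.22859676]), 'orientation': array([-1.37309126,  0.90636689, -0.90401491]), 'force': array([-0.28344243, -0.16340943, -0.11617678]), 'wrist_torque': array([-0.02130849, -0.04032595,  0.05217277]), 'opening': 0.09308334514533742}
scene [[402.46471583   0.         323.04268991]
 [  0.         402.46471583 196.67539669]
 [  0.           0.           1.        ]] [[-0.64398992 -0.76492989 -0.01261907]
 [-0.35202023  0.31092796 -0.88283949]
 [ 0.67923393 -0.56409757 -0.46950527]] [0.30221534 0.22385416 0.73458054]
top [[362.60007239   0.         319.29110814]
 [  0.         362.60007239 201.94832937]
 [  0.           0.           1.        ]] [[-0.05485771 -0.99848878 -0.00328343]
 [-0.97339185  0.05421101 -0.22264204]
 [ 0.22248358 -0.00901757 -0.97489473]] [0.0325773  0.46078195 0.82000362]
```

View pics/scene0.png

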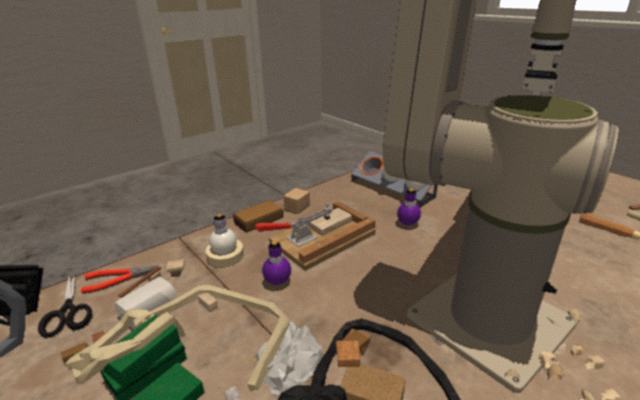

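View pics/top0.png

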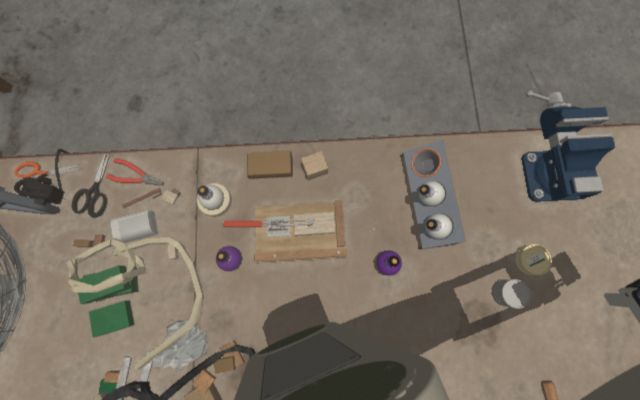

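```bash
cat > h.py <<'E'
import numpy as np,cv2
from scipy.optimize import least_squares
from scipy.spatial.transform import Rotation as Ro
def pts(c):
    K=c["intrinsics"];v,u=np.mgrid[:400,:640];z=c["depth"]
    P=np.stack([(u-K[0,2])/K[0,0]*z,(v-K[1,2])/K[1,1]*z,z],-1)
    return (P-c["t"])@c["R"]
def proj(c,X):
    p=c["R"]@np.array(X)+c["t"];p=c["intrinsics"]@p;return p[:2]/p[2]
def sphere(P,x0,r=.03):
    f=least_squares(lambda x:np.linalg.norm(P-x,axis=1)-r,x0,loss='soft_l1',f_scale=.001);return f.x,np.abs(f.fun).mean()
def white(c,P,box):
    u0,v0,u1,v1=box;h=cv2.cvtColor(c["frame"],cv2.COLOR_RGB2HSV);m=np.zeros((400,640),bool)
    m[v0:v1,u0:u1]=(h[v0:v1,u0:u1,1]<45)&(h[v0:v1,u0:u1,2]>140)&(c["depth"][v0:v1,u0:u1]>0);return P[m]
E
python3 - <<'E'
from h import *
c=dict(np.load("top0.npz"));P=pts(c)
print("R",Ro.from_rotvec([-1.37309126,  0.90636689, -0.90401491]).as_matrix().round(3))
for n,b in dict(lamp=(196,180,226,212),A=(415,180,445,207),B=(424,214,452,240)).items():
    W=white(c,P,b);x,e=sphere(W,W.mean(0)-[0,0,.02]);print(n,len(W),x.round(4),e.round(5),W[:,2].min(),W[:,2].max())
h=cv2.cvtColor(c["frame"],cv2.COLOR_RGB2HSV)
m=((h[...,0]<15)|(h[...,0]>172))&(h[...,1]>90);m[:140]=0;m[185:]=0;m[:,:408]=0;m[:,445:]=0
r=P[m];print("ring",len(r),r.mean(0),r.min(0),r.max(0));
# tray face plane
g=P[150:245,405:462].reshape(-1,3);hh=h[150:245,405:462].reshape(-1,3)
k=(g[:,2]>.01)&(g[:,2]<.09)&(hh[:,1]<70)&(hh[:,2]<150);g=g[k]
best=0;rng=np.random.default_rng(0)
for _ in range(500):
    a=g[rng.choice(len(g),3,0)];n=np.cross(a[1]-a[0],a[2]-a[0]);n/=np.linalg.norm(n)+1e-12;n*=np.sign(n[2])
    i=np.abs((g-a[0])@n)<.0025
    if i.sum()>best and n[2]<.95:best=i.sum();I=i
q=g[I];n=np.linalg.svd(q-q.mean(0))[2][2];n*=np.sign(n[2]);print("plane",best,len(g),q.mean(0),n,np.degrees(np.arccos(n[2])))
for nm,(u0,v0,u1,v1) in dict(t=(180,160,250,220),t2=(395,140,475,250)).items():
    pass
a=cv2.resize(c["frame"][160:230,170:260],None,fx=4,fy=4,interpolation=2);b=cv2.resize(c["frame"][140:252,395:475],None,fx=4,fy=4,interpolation=2)
H=np.zeros((448,700,3),np.uint8);H[:280,:360]=a;H[:448,365:685]=b
cv2.imwrite("pics/crop1.png",H[:,:,::-1])
E
```

```text
R [[ 0.395 -0.001  0.919]
 [-0.919  0.002  0.395]
 [-0.002 -1.     0.   ]]
lamp 302 [0.4932 0.2712 0.042 ] 0.00133 0.02484893421710834 0.1009538118854644
A 295 [ 0.4683 -0.2617  0.0589] 0.00206 0.06652444800205931 0.11309944669004818
B 311 [ 0.3888 -0.2686  0.0586] 0.0021 0.06516353180680806 0.11270821628095165
ring 154 [ 0.54636281 -0.26229569  0.05531758] [ 0.51141192 -0.29042979  0.03245286] [ 0.58257912 -0.22870446  0.07425797]
plane 2113 3094 [ 0.45252183 -0.26904768  0.0530628 ] [-0.0436805   0.52972219  0.8470457 ] 32.10821728325265
```

View pics/crop1.png

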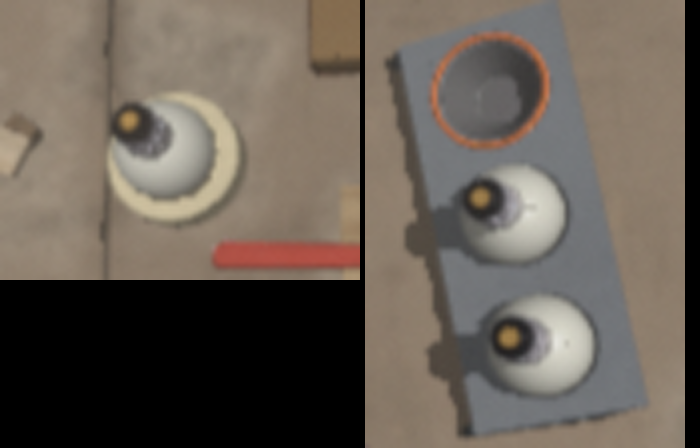

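Crop shows the white lamp on the tan roll (top image 212,197), which is the one to move. The look-alikes are the purple lamps (228,258) and (388,263) and the seated white lamps A (431,193) and B (438,226). The empty orange-rimmed pocket is at (426,162).

```bash
python3 - <<'E'
from h import *
c=dict(np.load("top0.npz"));P=pts(c);n0=np.array([-.0437,.5297,.847])
def fit(c,P,b,ax,x):
    W=white(c,P,b)
    for _ in range(6):
        s=(W-x)@ax; Q=W[(s<.02)&(s>-.012)&(np.abs(np.linalg.norm(W-x,axis=1)-.03)<.006)];x,e=sphere(Q,x)
    return x.round(4),len(Q),e.round(5)
z=np.array([0,0,1.])
print(fit(c,P,(190,175,230,215),z,np.array([.4932,.2712,.042])))
A=fit(c,P,(413,178,447,209),n0,np.array([.4683,-.2617,.0589]));B=fit(c,P,(420,210,456,243),n0,np.array([.3888,-.2686,.0586]));print(A,B,2*A[0]-B[0])
# cap top of the lamp
for nm,(u0,v0,u1,v1) in dict(l=(190,175,225,210),A=(405,178,450,210),B=(412,212,456,243)).items():
    Q=P[v0:v1,u0:u1].reshape(-1,3);t=Q[:,2]>Q[:,2].max()-.004;print(nm,Q[t].mean(0).round(4),t.sum(),Q[:,2].max())
s=dict(np.load("scene0.npz"));S=pts(s);print(fit(s,S,(205,225,240,258),z,np.array([.4932,.2712,.042])))
h=cv2.cvtColor(c["frame"],cv2.COLOR_RGB2HSV)
m=((h[...,0]<15)|(h[...,0]>172))&(h[...,1]>90);m[:140]=0;m[185:]=0;m[:,:408]=0;m[:,445:]=0
v,u=np.nonzero(m);e=cv2.fitEllipse(cv2.convexHull(np.stack([u,v],1).astype(np.float32)));print(e)
# ring centre: ray with the face plane
n=np.array([-.0436805,.52972219,.8470457]);p0=np.array([.45252183,-.26904768,.0530628])
d=c["R"].T@np.linalg.inv(c["intrinsics"])@[*e[0],1];o=-c["R"].T@c["t"]
X=o+d*((p0-o)@n)/(d@n);print("ringc",X,"seat",X+.007*n)
E
```

```text
(array([0.4932, 0.2711, 0.0413]), 149, np.float64(0.00069))
(array([ 0.4685, -0.2632,  0.0579]), 137, np.float64(0.00065)) (array([ 0.3887, -0.2697,  0.0577]), 143, np.float64(0.00066)) [ 0.5483 -0.2567  0.0581]
l [0.2679 0.0149 0.9021] 8 0.9021136048093553
A [0.2679 0.0149 0.9021] 6 0.9021136048093553
B [0.2679 0.0149 0.9021] 8 0.9021136048093553
(array([0.4913, 0.2713, 0.0408]), 186, np.float64(0.00105))
((425.8476867675781, 162.1583251953125), (27.696496963500977, 30.412179946899414), 51.92373275756836)
ringc [ 0.54751293 -0.26042374  0.0525681 ] seat [ 0.54720717 -0.25671568  0.05849742]
```

```bash
python3 -m creep '[[[0,-3.8,0,3.2,0,0,0],[0,-3.8,0,3.2,0,0,0],[0,-3.8,0,3.2,0,0,0],[0,-3.8,0,3.2,0,0,0],[0,-3.8,0,3.2,0,0,0],[0,-3.8,0,3.2,0,0,0],[0,-3.8,0,3.2,0,0,0],[0,-3.8,0,3.2,0,0,0]]]' 10
```

```text
t: 0.9
tool_pos: [0.3492, -0.1682, 0.2231]
orientation: [-1.365, 0.921, -0.904]
force: [0.1, -0.2, -0.0]
opening: 0.0929
```

```bash
cat >> h.py <<'E'
def togo(target,Rt=None):
    from plant import readout
    s=readout.read_state();R=Ro.from_rotvec(s["orientation"]).as_matrix()
    d=R.T@(np.array(target)-s["tool_pos"])*100
    print("t",round(s["t"],2),"pos",s["tool_pos"].round(4),"shift cm",d.round(2),"F",s["force"].round(1),"op",round(s["opening"],4),"q",s["q"].round(2))
    if Rt is not None:print("turn deg",np.degrees(Ro.from_matrix(R.T@Rt).as_rotvec()).round(2))
    return s,R
n=np.array([-.0437,.5297,.847]);n/=np.linalg.norm(n)
row=np.array([.9966,.082,0])
def frame(zdir,y):  # tool axes, y along the fingers
    y=y/np.linalg.norm(y);z=zdir-y*(zdir@y);z/=np.linalg.norm(z);return np.stack([np.cross(y,z),y,z],1)
UP=frame(row,np.array([0,0,-1.]));TILT=frame(row,-n)
LAMP=np.array([.4925,.2712,.041]);SEAT=np.array([.5478,-.2567,.0583])
E
python3 -c "
from h import *
togo([.4925,.2712,.20],UP)"
```

```text
t 0.9 pos [ 0.3492 -0.1682  0.2231] shift cm [-35.     2.71  30.16] F [ 0.1 -0.2 -0. ] op 0.0929 q [-0.59 -0.47  2.03  0.01  1.59  0.59]
turn deg [ 0.16 17.96 -0.68]
```

```bash
python3 -m creep '[[[0,-3.8,0.3,3.2,0,0,0],[0,-3.8,0.3,3.2,0,0,0],[0,-3.8,0.3,3.2,0,0,0],[0,-3.8,0.3,3.2,0,0,0],[0,-3.8,0.3,3.2,0,0,0],[0,-3.8,0.3,3.2,0,0,0],[0,-3.8,0.3,3.2,0,0,0],[0,-3.8,0.3,3.2,0,0,0]]]' 10
python3 -c "
from h import *
togo([.4925,.2712,.20],UP)"
```

```text
t: 1.7
tool_pos: [0.4643, 0.2146, 0.202]
orientation: [-1.364, 0.918, -0.907]
force: [2.1, -1.4, 0.2]
opening: 0.093
t 1.7 pos [0.4643 0.2146 0.202 ] shift cm [-4.14  0.25  4.78] F [ 2.1 -1.4  0.2] op 0.093 q [ 0.33 -0.1   1.77  0.01  1.47  1.5 ]
turn deg [-0.02 17.96 -0.55]
```

```bash
python3 -m creep '[[[0,0,0,0,0,6,-0.2],[0,0,0,0,0,6,-0.2],[0,0,0,0,0,6,-0.2],[0,-2.7,0,1.6,0,0,0],[0,-2.7,0.1,1.6,0,0,0],[0,0,0,0,0,0,0],[0,0,0,0,0,0,0],[0,0,0,0,0,0,0]]]' 10
python3 - <<'E'
from h import *
from plant import optics
togo([.4925,.2712,.20],UP)
for n_ in("wrist","scene"):
    c=optics.read_camera(n_);cv2.imwrite(f"pics/{n_}1.png",c["frame"][:,:,::-1]);np.savez(n_+"1.npz",**c)
    print(n_,proj(c,LAMP),proj(c,LAMP+[0,0,.066]))
E
```

```text
t: 2.5
tool_pos: [0.489, 0.2788, 0.1932]
orientation: [-1.257, 1.158, -1.15]
force: [0.7, -0.3, 0.8]
opening: 0.0932
t 2.5 pos [0.489  0.2788 0.1932] shift cm [ 0.78 -0.68  0.28] F [ 0.7 -0.3  0.8] op 0.0932 q [0.43 0.06 1.63 0.   1.46 1.92]
turn deg [ 0.68 -0.26  0.23]
wrist [325.37117966 180.28173801] [327.10725155 196.82452857]
scene [223.01055334 240.92663913] [219.04358887 215.42741091]
```

View pics/wrist1.png

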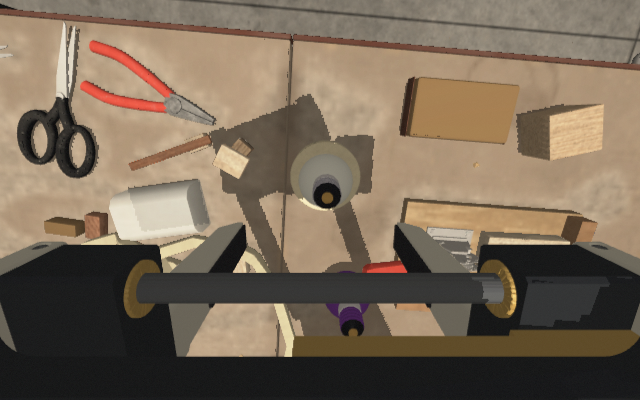

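Wrist picture: the lamp's cap end is at (327,197), exactly where predicted, and the fingers lie either side of it. I'll centre and descend.

```bash
python3 -m creep '[[[0,0.8,0,0.3,0.6,-0.2,0.2],[0,0,0,0,0,0,0],[0,0,2,0,0,0,0],[0,0,2,0,0,0,0],[0,0,2,0,0,0,0],[0,0,1.5,0,0,0,0],[0,0,0,0,0,0,0],[0,0,0,0,0,0,0]]]' 10
python3 -c "
from h import *
togo([.4925,.2712,.087],UP)"
```

```text
t: 3.4
tool_pos: [0.495, 0.2668, 0.1198]
orientation: [-1.238, 1.149, -1.155]
force: [0.1, 0.4, -0.0]
opening: 0.0929
t 3.4 pos [0.495  0.2668 0.1198] shift cm [-0.45  3.28 -0.24] F [ 0.1  0.4 -0. ] op 0.0929 q [ 0.4   0.1   1.72 -0.    1.31  1.9 ]
turn deg [-0.38 -0.34 -0.1 ]
```

```bash
python3 -m creep '[[[0,-0.4,0,-0.2,-0.3,-0.3,0],[0,0,0,0,0,0,0],[0,0,1.6,0,0,0,0],[0,0,1.4,0,0,0,0],[0,0,0,0,0,0,0],[0,0,0,0,0,0,0],[0,0,0,0,0,0,0],[0,0,0,0,0,0,0]]]' 10
python3 -c "
from h import *
togo([.4925,.2712,.087],UP)"
```

```text
t: 4.2
tool_pos: [0.494, 0.2718, 0.0898]
orientation: [-1.242, 1.147, -1.148]
force: [1.1, -0.3, -0.1]
opening: 0.093
t 4.2 pos [0.494  0.2718 0.0898] shift cm [ 0.05  0.28 -0.15] F [ 1.1 -0.3 -0.1] op 0.093 q [0.41 0.14 1.74 0.   1.26 1.9 ]
turn deg [-0.25  0.01 -0.17]
```

```bash
python3 -m creep '[[[0.3,0,0.2,-0.1,0,0,0],[0.5,0,0,0,0,0,0],[0.6,0,0,0,0,0,0],[0.62,0,0,0,0,0,0],[0.64,0,0,0,0,0,0],[0.66,0,0,0,0,0,0],[0.68,0,0,0,0,0,0],[0.68,0,0,0,0,0,0]]]' 8
python3 -m creep '[[[0.7,0,0,0,0,0,0],[0.72,0,0,0,0,0,0],[0.74,0,0,0,0,0,0],[0.76,0,0,0,0,0,0],[0.8,0,0,0,0,0,0],[0.8,0,0,0,0,0,0],[0.8,0,0,0,0,0,0],[0.8,0,0,0,0,0,0]]]' 8
python3 -c "
from h import *
togo([.4925,.2712,.087],UP)"
```

```text
t: 5.0
tool_pos: [0.4938, 0.2721, 0.089]
orientation: [-1.239, 1.146, -1.149]
force: [0.2, 0.2, -0.4]
opening: 0.0338
t: 5.8
tool_pos: [0.4937, 0.2721, 0.089]
orientation: [-1.239, 1.146, -1.149]
force: [0.3, 0.1, 0.0]
opening: 0.027
t 5.8 pos [0.4937 0.2721 0.089 ] shift cm [ 0.08  0.2  -0.13] F [0.3 0.1 0. ] op 0.027 q [0.41 0.14 1.74 0.   1.25 1.9 ]
turn deg [-0.37  0.   -0.21]
```

```bash
python3 -m creep '[[[0.85,0,0,0,0,0,0],[0.85,0,-0.5,0,0,0,0],[0.85,0,-1,0,0,0,0],[0.85,0,-2,0,0,0,0],[0.85,0,-3,0,0,0,0],[0.85,0,-3,0,0,0,0],[0.85,0,-2,0,0,0,0],[0.85,0,-1,0,0,0,0]]]' 12
python3 - <<'E'
from h import *
from plant import optics
s,R=togo(SEAT+n*.20,TILT)
for n_ in("wrist","scene"):
    c=optics.read_camera(n_);cv2.imwrite(f"pics/{n_}2.png",c["frame"][:,:,::-1]);np.savez(n_+"2.npz",**c)
    g=s["tool_pos"]+R@[0,.046,0];print(n_,proj(c,g))
    if n_=="scene":
        u,v=proj(c,g).astype(int);cv2.imwrite("pics/s2c.png",cv2.resize(c["frame"][v-60:v+60,u-80:u+80],None,fx=4,fy=4,interpolation=2)[:,:,::-1])
E
```

```text
t: 6.6
tool_pos: [0.4912, 0.2708, 0.2197]
orientation: [-1.243, 1.148, -1.148]
force: [0.5, 0.2, -0.4]
opening: 0.0266
t 6.6 pos [0.4912 0.2708 0.2197] shift cm [42.4  -0.89  1.31] F [ 0.5  0.2 -0.4] op 0.0266 q [0.41 0.03 1.62 0.   1.5  1.9 ]
turn deg [ -0.13  -0.05 -32.24]
wrist [318.42782269 216.12236657]
scene [215.13708544 187.86268862]
```

View pics/s2c.png

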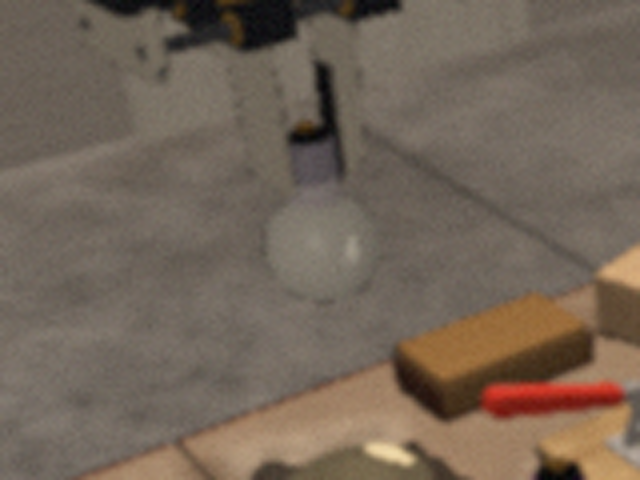

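```bash
python3 - <<'E'
from h import *
p=np.array([.4912,.2708,.2197]);R=Ro.from_rotvec([-1.243,1.148,-1.148]).as_matrix()
for n_ in("scene","wrist"):
    c=dict(np.load(n_+"2.npz"));P=pts(c);x=p+R@[0,.048,0]
    for _ in range(8):
        d=P-x;Q=P[(c["depth"]>0)&(np.abs(np.linalg.norm(d,axis=2)-.03)<.006)&(d[...,2]<.018)];x,e=sphere(Q,x)
    print(n_,len(Q),x,e,"in tool",(R.T@(x-p)).round(4))
E
```

```text
scene 464 [0.49011537 0.26985575 0.17397085] 0.0007806863367076574 in tool [ 0.001   0.0457 -0.0013]
wrist 1319 [0.48920569 0.26989801 0.17220069] 0.0002725800348671669 in tool [ 0.0009  0.0475 -0.0022]
```

```bash
python3 -m creep '[[[0.85,2,0,0.2,0,0,0],[0.85,4,0,0.3,0,0,0],[0.85,4.5,0,0.3,0,0,0],[0.85,4.5,0,0.3,0,0,0],[0.85,4.5,0,0.3,0,0,0],[0.85,4.5,0,0.3,0,0,0],[0.85,4.5,0,0.2,0,0,0],[0.85,4,0,0.2,0,0,0]]]' 12
cat >> h.py <<'E'
o=np.array([.0005,.047,-.0015])
def tcp(h):return SEAT+n*h-TILT@o
E
python3 -c "
from h import *
togo(tcp(.08),TILT)"
```

```text
t: 7.5
tool_pos: [0.535, -0.0572, 0.2061]
orientation: [-1.257, 1.151, -1.132]
force: [0.7, -0.2, -0.1]
opening: 0.0265
t 7.5 pos [ 0.535  -0.0572  0.2061] shift cm [13.21  3.99 -0.3 ] F [ 0.7 -0.2 -0.1] op 0.0265 q [-0.2  -0.01  1.68  0.    1.49  1.28]
turn deg [  0.48   0.75 -32.39]
```

```bash
python3 -m creep '[[[0.85,1,0,0,0,0,-2],[0.85,1,0,0,0,0.1,-4.5],[0.85,1,0,0,0.1,0.1,-4.5],[0.85,1,0,0,0.1,0.1,-4.5],[0.85,1,0,0,0.1,0.1,-4.5],[0.85,1,0,0,0.1,0.1,-4.5],[0.85,1,0,0,0,0.1,-4.5],[0.85,1,0,0,0,0.1,-3]]]' 12
python3 -c "
from h import *
togo(tcp(.08),TILT)"
```

```text
t: 8.3
tool_pos: [0.5348, -0.1445, 0.2109]
orientation: [-1.648, 0.825, -1.554]
force: [-0.8, 1.0, -0.5]
opening: 0.0271
t 8.3 pos [ 0.5348 -0.1445  0.2109] shift cm [1.34 6.23 0.66] F [-0.8  1.  -0.5] op 0.0271 q [ 0.   -0.01  1.78 -0.58  1.39  1.61]
turn deg [1.27 0.11 0.61]
```

```bash
python3 -m creep '[[[0.85,1.3,0,0.6,1.2,0,0.6],[0.85,0,1,0,0,0,0],[0.85,0,1.6,0,0,0,0],[0.85,0,1.6,0,0,0,0],[0.85,0,1.4,0,0,0,0],[0.85,0,0,0,0,0,0],[0.85,0,0,0,0,0,0],[0.85,0,0,0,0,0,0]]]' 12
python3 - <<'E'
from h import *
from plant import optics
s,R=togo(tcp(.08),TILT)
for n_ in("top","wrist"):
    c=optics.read_camera(n_);np.savez(n_+"3.npz",**c);P=pts(c);x=s["tool_pos"]+R@o
    for _ in range(8):
        d=P-x;Q=P[(c["depth"]>0)&(np.abs(np.linalg.norm(d,axis=2)-.03)<.005)&(d@-R[:,1]<.018)]
        if len(Q)<20:break
        x,e=sphere(Q,x)
    print(n_,len(Q),x,e,"in tool",(R.T@(x-s["tool_pos"])).round(4),"to seat in tool",(R.T@(SEAT-x)).round(4))
    cv2.imwrite(f"pics/{n_}3.png",c["frame"][:,:,::-1])
E
```

```text
t: 9.1
tool_pos: [0.5375, -0.1844, 0.1556]
orientation: [-1.641, 0.823, -1.536]
force: [0.8, 0.3, -0.8]
opening: 0.027
t 9.1 pos [ 0.5375 -0.1844  0.1556] shift cm [ 0.96 -0.6   0.57] F [ 0.8  0.3 -0.8] op 0.027 q [-0.08  0.04  1.83 -0.59  1.25  1.58]
turn deg [ 0.89  0.66 -0.2 ]
top 196 [ 0.53813938 -0.21059509  0.11525144] 0.0006367106489890287 in tool [ 0.0009  0.0481 -0.0007] to seat in tool [0.0096 0.073  0.0069]
wrist 1329 [ 0.53694488 -0.21035424  0.11553557] 0.00026962265574492913 in tool [ 0.0007  0.0477 -0.0019] to seat in tool [0.0098 0.0734 0.008 ]
```

View pics/wrist3.png

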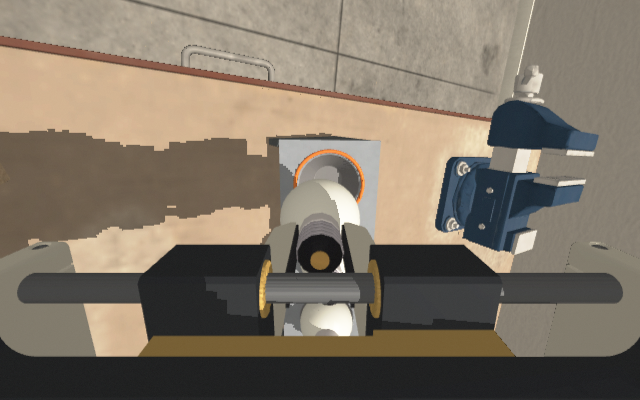

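```bash
python3 - <<'E'
from h import *
c=dict(np.load("wrist3.npz"));P=pts(c);h=cv2.cvtColor(c["frame"],cv2.COLOR_RGB2HSV)
m=((h[...,0]<14)|(h[...,0]>174))&(h[...,1]>130)&(c["depth"]>0);m[:140]=0;m[225:]=0;m[:,:285]=0;m[:,375:]=0
Q=P[m];q=(Q-SEAT)@TILT;print(len(q),q.min(0),q.max(0))
q=q[np.abs(q[:,1]-np.median(q[:,1]))<.004]
f=least_squares(lambda a:np.hypot(q[:,0]-a[0],q[:,2]-a[1])-a[2],[0,0,.035],loss='soft_l1',f_scale=.001);print(f.x,"out",np.median(q[:,1]),np.abs(f.fun).mean())
E
python3 -m creep '[[[0.85,0.5,0,0.35,0.8,0.6,-0.2],[0.85,0.4,0,0.3,0,0,0],[0.85,0,0,0,0,0,0],[0.85,0,1,0,0,0,0],[0.85,0,1,0,0,0,0],[0.85,0,0,0,0,0,0],[0.85,0,0,0,0,0,0],[0.85,0,0,0,0,0,0]]]' 12
sed -i 's/^o=.*/o=np.array([.0008,.0478,-.0015])/' h.py
python3 -c "
from h import *
togo(tcp(.0),TILT)"
```

```text
282 [-0.03671516  0.00266772 -0.01801186] [0.03571809 0.00803932 0.03575403]
[-1.20959288e-03  3.26999892e-05  3.42178325e-02] out 0.005104554342932288 0.000836711041325468
t: 10.0
tool_pos: [0.5479, -0.2034, 0.1445]
orientation: [-1.622, 0.81, -1.555]
force: [-0.5, 0.5, -0.5]
opening: 0.0268
t 10.0 pos [ 0.5479 -0.2034  0.1445] shift cm [-0.17  5.35 -0.31] F [-0.5  0.5 -0.5] op 0.0268 q [-0.11  0.06  1.83 -0.6   1.2   1.58]
turn deg [-0.21 -0.07  0.07]
```

```bash
python3 -m creep '[[[0.85,-0.2,0,-0.3,-0.2,0,0],[0.85,0,0,0,0,0,0],[0.85,0,1,0,0,0,0],[0.85,0,1,0,0,0,0],[0.85,0,1,0,0,0,0],[0.85,0,0.5,0,0,0,0],[0.85,0,0,0,0,0,0],[0.85,0,0,0,0,0,0]]]' 12
python3 - <<'E'
from h import *
from plant import optics
s,R=togo(tcp(.0),TILT)
c=optics.read_camera("wrist");P=pts(c);x=s["tool_pos"]+R@o
for _ in range(8):
    d=P-x;Q=P[(c["depth"]>0)&(np.abs(np.linalg.norm(d,axis=2)-.03)<.005)&(d@-R[:,1]<.018)];x,e=sphere(Q,x)
print(len(Q),e,"in tool",(R.T@(x-s["tool_pos"])).round(4),"to seat in tool",(R.T@(SEAT-x)).round(4))
E
```

```text
t: 10.8
tool_pos: [0.5456, -0.222, 0.1103]
orientation: [-1.625, 0.814, -1.553]
force: [-0.8, -0.7, -1.4]
opening: 0.0264
t 10.8 pos [ 0.5456 -0.222   0.1103] shift cm [0.1  1.48 0.08] F [-0.8 -0.7 -1.4] op 0.0264 q [-0.15  0.1   1.85 -0.61  1.13  1.59]
turn deg [ 0.06 -0.04  0.04]
1336 0.0002637536856014763 in tool [ 0.0006  0.0479 -0.0022] to seat in tool [0.0011 0.0146 0.0015]
```

```bash
python3 -m creep '[[[0.85,0.05,0,0.1,0,0,0],[0.85,0,0.2,0,0,0,0],[0.85,0,0.2,0,0,0,0],[0.85,0,0.2,0,0,0,0],[0.85,0,0.2,0,0,0,0],[0.85,0,0,0,0,0,0],[0.85,0,0,0,0,0,0],[0.85,0,0,0,0,0,0]]]' 6
python3 -c "
from h import *
togo(tcp(.0),TILT)"
```

```text
t: 11.65
tool_pos: [0.5481, -0.2266, 0.1046]
orientation: [-1.624, 0.812, -1.554]
force: [-0.7, 0.1, -0.6]
opening: 0.0267
t 11.65 pos [ 0.5481 -0.2266  0.1046] shift cm [-0.    0.73 -0.12] F [-0.7  0.1 -0.6] op 0.0267 q [-0.16  0.12  1.85 -0.61  1.11  1.59]
turn deg [-0.06 -0.07  0.07]
```

```bash
python3 -m creep '[[[0.85,0,0,-0.1,0,0,0],[0.85,0,0.1,0,0,0,0],[0.85,0,0.1,0,0,0,0],[0.85,0,0.1,0,0,0,0],[0.85,0,0.1,0,0,0,0],[0.85,0,0,0,0,0,0],[0.85,0,0,0,0,0,0],[0.85,0,0,0,0,0,0]]]' 5
python3 -c "
from h import *
togo(tcp(.0),TILT)"
```

```text
t: 12.45
tool_pos: [0.5472, -0.229, 0.101]
orientation: [-1.623, 0.812, -1.554]
force: [0.6, 0.1, -0.7]
opening: 0.0267
t 12.45 pos [ 0.5472 -0.229   0.101 ] shift cm [-0.01  0.31 -0.02] F [ 0.6  0.1 -0.7] op 0.0267 q [-0.16  0.12  1.85 -0.62  1.1   1.6 ]
turn deg [-0.07 -0.07  0.07]
```

```bash
python3 -m creep '[[[0.85,0,0.1,0,0,0,0],[0.85,0,0,0,0,0,0],[0.85,0,0.1,0,0,0,0],[0.85,0,0,0,0,0,0],[0.85,0,0,0,0,0,0],[0.85,0,0,0,0,0,0],[0.85,0,0,0,0,0,0],[0.85,0,0,0,0,0,0]]]' 4
python3 -c "
from h import *
togo(tcp(.0),TILT)"
```

```text
t: 13.25
tool_pos: [0.5474, -0.23, 0.0993]
orientation: [-1.623, 0.812, -1.554]
force: [0.3, 0.3, -0.8]
opening: 0.027
t 13.25 pos [ 0.5474 -0.23    0.0993] shift cm [ 0.    0.11 -0.03] F [ 0.3  0.3 -0.8] op 0.027 q [-0.16  0.12  1.85 -0.62  1.1   1.6 ]
turn deg [-0.08 -0.07  0.07]
```

```bash
python3 -m creep '[[[0.85,0,0.1,0,0,0,0],[0.85,0,0,0,0,0,0],[0.85,0,0,0,0,0,0],[0.85,0,0,0,0,0,0],[0.85,0,0,0,0,0,0],[0.85,0,0,0,0,0,0],[0.85,0,0,0,0,0,0],[0.85,0,0,0,0,0,0]]]' 4
python3 - <<'E'
from h import *
from plant import optics
s,R=togo(tcp(.0),TILT)
c=optics.read_camera("wrist");P=pts(c);x=s["tool_pos"]+R@o
for _ in range(8):
    d=P-x;Q=P[(c["depth"]>0)&(np.abs(np.linalg.norm(d,axis=2)-.03)<.003)&(d@-R[:,1]<.018)&(d@-R[:,1]>0)];x,e=sphere(Q,x)
print(len(Q),e,"in tool",(R.T@(x-s["tool_pos"])).round(4),"to seat in tool",(R.T@(SEAT-x)).round(4),"F.n",s["force"]@n)
E
```

```text
t: 14.05
tool_pos: [0.5476, -0.2302, 0.0986]
orientation: [-1.623, 0.812, -1.554]
force: [-1.5, 0.9, 1.1]
opening: 0.0265
t 14.05 pos [ 0.5476 -0.2302  0.0986] shift cm [ 0.01  0.04 -0.05] F [-1.5  0.9  1.1] op 0.0265 q [-0.16  0.12  1.85 -0.62  1.1   1.6 ]
turn deg [-0.09 -0.08  0.05]
1304 0.0002717200755103926 in tool [ 0.0006  0.0475 -0.0024] to seat in tool [0.0003 0.0007 0.0004] F.n 1.5000861854214855
```

```bash
python3 -m creep '[[[0.85,0,0.1,0,0,0,0],[0.85,0,0,0,0,0,0],[0.85,0,0,0,0,0,0],[0.85,0,0,0,0,0,0],[0.85,0,0,0,0,0,0],[0.85,0,0,0,0,0,0],[0.85,0,0,0,0,0,0],[0.85,0,0,0,0,0,0]]]' 4
python3 - <<'E'
from h import *
s,R=togo(tcp(.0),TILT);print(s["force"]@n)
E
```

```text
t: 14.9
tool_pos: [0.5479, -0.2306, 0.0981]
orientation: [-1.622, 0.812, -1.555]
force: [-1.7, 1.7, 0.9]
opening: 0.0268
t 14.9 pos [ 0.5479 -0.2306  0.0981] shift cm [ 0.01 -0.03 -0.07] F [-1.7  1.7  0.9] op 0.0268 q [-0.16  0.13  1.85 -0.62  1.1   1.6 ]
turn deg [-0.12 -0.09  0.05]
1.7285396908417336
```

```bash
python3 -m creep '[[[0.85,0,0,-0.1,0,0,0],[0.85,0,0,0,0,0,0],[0.85,0,0,0,0,0,0],[0.85,0,0.1,0,0,0,0],[0.85,0,0,0,0,0,0],[0.85,0,0,0,0,0,0],[0.85,0,0,0,0,0,0],[0.85,0,0,0,0,0,0]]]' 4
python3 - <<'E'
from h import *
s,R=togo(tcp(.0),TILT);print("F tool",R.T@s["force"])
E
```

```text
t: 15.7
tool_pos: [0.5476, -0.2309, 0.0974]
orientation: [-1.621, 0.81, -1.555]
force: [-0.1, 2.5, 1.0]
opening: 0.0264
t 15.7 pos [ 0.5476 -0.2309  0.0974] shift cm [ 0.02 -0.1  -0.04] F [-0.1  2.5  1. ] op 0.0264 q [-0.17  0.12  1.86 -0.62  1.09  1.6 ]
turn deg [-0.21 -0.11  0.03]
F tool [-1.53181063 -2.16368567  0.14593855]
```

```bash
python3 -m creep '[[[0.85,-0.1,0,0,0,0,0],[0.85,0,0,0,0,0,0],[0.85,0,0,0,0,0,0],[0.85,0,0.1,0,0,0,0],[0.85,0,0,0,0,0,0],[0.85,0,0,0,0,0,0],[0.85,0,0,0,0,0,0],[0.85,0,0,0,0,0,0]]]' 4
python3 - <<'E'
from h import *
from plant import optics
s,R=togo(tcp(.0),TILT);print("F tool",R.T@s["force"])
c=optics.read_camera("wrist");P=pts(c);x=s["tool_pos"]+R@o
for _ in range(8):
    d=P-x;Q=P[(c["depth"]>0)&(np.abs(np.linalg.norm(d,axis=2)-.03)<.003)&(d@-R[:,1]<.018)&(d@-R[:,1]>0)];x,e=sphere(Q,x)
print(len(Q),e,"in tool",(R.T@(x-s["tool_pos"])).round(4),"to seat in tool",(R.T@(SEAT-x)).round(4))
E
```

```text
t: 16.5
tool_pos: [0.5478, -0.2311, 0.0966]
orientation: [-1.621, 0.809, -1.556]
force: [-0.4, 2.1, 1.5]
opening: 0.0267
t 16.5 pos [ 0.5478 -0.2311  0.0966] shift cm [ 0.04 -0.18 -0.06] F [-0.4  2.1  1.5] op 0.0267 q [-0.17  0.13  1.86 -0.62  1.09  1.6 ]
turn deg [-0.24 -0.13  0.09]
F tool [-1.0229917  -2.45494971 -0.20602195]
1309 0.0002691937997222799 in tool [ 0.0005  0.0462 -0.0031] to seat in tool [ 0.0006 -0.0002  0.0008]
```

```bash
python3 -m creep '[[[0.7,0,0,0,0,0,0],[0.68,0,0,0,0,0,0],[0.66,0,0,0,0,0,0],[0.62,0,0,0,0,0,0],[0.55,0,0,0,0,0,0],[0.5,0,0,0,0,0,0],[0.5,0,0,0,0,0,0],[0.5,0,0,0,0,0,0]]]' 4
python3 - <<'E'
from h import *
from plant import optics
s,R=togo(tcp(.0),TILT);print("F tool",R.T@s["force"])
c=optics.read_camera("wrist");P=pts(c);x=s["tool_pos"]+R@o
for _ in range(8):
    d=P-x;Q=P[(c["depth"]>0)&(np.abs(np.linalg.norm(d,axis=2)-.03)<.003)&(d@-R[:,1]<.018)&(d@-R[:,1]>0)];x,e=sphere(Q,x)
print(len(Q),e,"in tool",(R.T@(x-s["tool_pos"])).round(4),"to seat in tool",(R.T@(SEAT-x)).round(4))
cv2.imwrite("pics/w4.png",c["frame"][:,:,::-1])
E
```

```text
t: 17.35
tool_pos: [0.5471, -0.2314, 0.0958]
orientation: [-1.622, 0.811, -1.555]
force: [-0.1, 0.0, -0.0]
opening: 0.046
t 17.35 pos [ 0.5471 -0.2314  0.0958] shift cm [ 0.07 -0.27  0.02] F [-0.1  0.  -0. ] op 0.046 q [-0.17  0.13  1.86 -0.62  1.09  1.6 ]
turn deg [-0.15 -0.11  0.09]
F tool [-0.04756972  0.01840691 -0.08950346]
1434 0.00026592199301256016 in tool [ 0.0008  0.0454 -0.0022] to seat in tool [ 0.0006 -0.0003  0.0007]
```

View pics/w4.png

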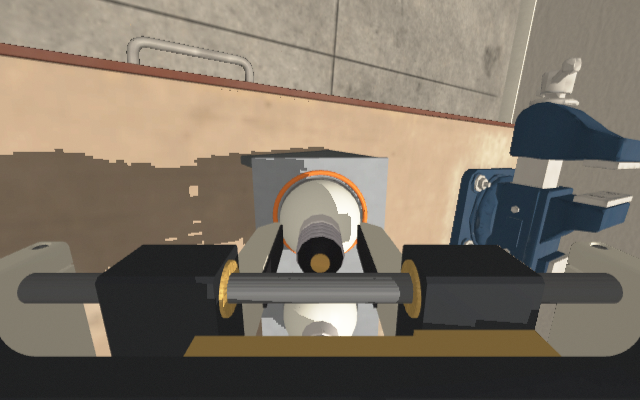

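Lamp released: its globe sits inside the ring (320,210) and the cap end (319,263) is between the open fingers, clear of both. I'll retract straight out.

```bash
python3 -m creep '[[[0.5,0,-0.5,0,0,0,0],[0.5,0,-1,0,0,0,0],[0.5,0,-1.5,0,0,0,0],[0.5,0,-2,0,0,0,0],[0.5,0,-3,0,0,0,0],[0.5,0,-4,0,0,0,0],[0.5,0,-4,0,0,0,0],[0.5,0,-3,0,0,0,0]]]' 4
python3 -m creep '[[[0.5,-4,-2,0,0,0,0],[0.5,-4,-2,0,0,0,0],[0.5,-4,-2,0,0,0,0],[0.5,-4,-2,0,0,0,0],[0.5,-4,0,0,0,0,0],[0.5,-4,0,0,0,0,0],[0.5,0,0,0,0,0,0],[0.5,0,0,0,0,0,0]]]' 4
python3 - <<'E'
from h import *
from plant import optics
s,R=togo(tcp(.0),TILT);c=optics.read_camera("top");P=pts(c)
for nm,x0 in dict(new=SEAT,A=[.4685,-.2632,.0579],B=[.3887,-.2697,.0577]).items():
    x=np.array(x0)
    for _ in range(6):
        d=P-x;k=d@n;Q=P[(c["depth"]>0)&(np.abs(np.linalg.norm(d,axis=2)-.03)<.004)&(k<.022)&(k>-.005)];x,e=sphere(Q,x)
    d=P-x;k=d@n;r=np.linalg.norm(d-k[...,None]*n,axis=2);C=d[(k>.060)&(k<.072)&(r<.02)];a=C.mean(0)
    print(nm,len(Q),x.round(4),e.round(5),"cap",len(C),a.round(4),"angle",np.degrees(np.arccos(a@n/np.linalg.norm(a))).round(1))
b=cv2.resize(c["frame"][140:252,390:480],None,fx=5,fy=5,interpolation=2);cv2.imwrite("pics/top5.png",b[:,:,::-1])
E
```

```text
t: 18.2
tool_pos: [0.5349, -0.1249, 0.2641]
orientation: [-1.624, 0.817, -1.552]
force: [0.9, 0.3, 0.4]
opening: 0.0465
t: 19.0
tool_pos: [0.5169, 0.1383, 0.2236]
orientation: [-1.596, 0.802, -1.56]
force: [0.4, 0.3, 1.1]
opening: 0.0464
t 19.0 pos [0.5169 0.1383 0.2236] shift cm [24.91 30.1  -0.5 ] F [0.4 0.3 1.1] op 0.0464 q [ 0.5   0.15  1.58 -0.51  1.63  2.02]
turn deg [-1.38 -0.55 -0.41]
new 259 [ 0.5482 -0.2566  0.0577] 0.00089 cap 90 [-0.0038  0.0328  0.0555] angle 1.7
A 256 [ 0.4686 -0.2634  0.0579] 0.00073 cap 98 [-0.0038  0.0331  0.0555] angle 1.4
B 284 [ 0.3886 -0.2696  0.0579] 0.00073 cap 102 [-0.0036  0.0332  0.0553] angle 1.3
```

View pics/top5.png

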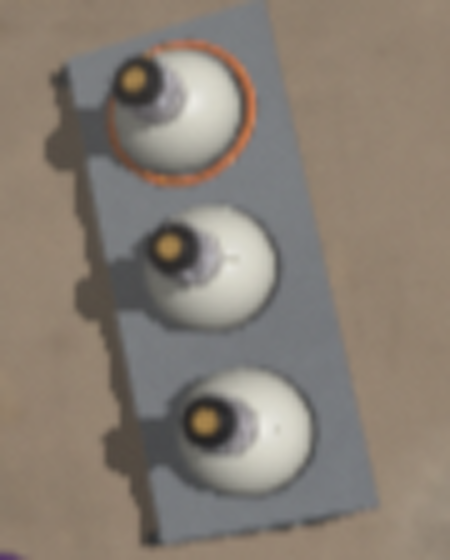

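The picture shows all three lamps seated alike. The new one is inside the orange ring with its cap at crop (135,80), and the other two have not moved.

```bash
python3 -c "
from plant import robot
print(robot.close_job())"
```

```text
the job is handed in; nothing more can be done
None
```

I moved the white lamp from the tape roll into the orange-rimmed pocket, let it go, backed straight out and handed the job in at about 19 s. No verdict was reported.

- **Handling:** I gripped the lamp by its cap at 8–12 N and eased to 4 N for the last of the lowering. The readings taken during lowering never passed about 3 N against the tray. The lamp slid about 2 mm up in the grip as the globe reached the bottom of its dimple.
- **Seating:** In the last top view, the globe's centre is within about 1 mm of where I computed the seat to be. It is level with the other two lamps to within 0.2 mm.
- **Tilt:** The cap points 1.7° off the face normal. The two lamps already there read 1.4° and 1.3° by the same method, so they agree.
- **Other lamps:** Their positions changed by no more than 0.2 mm, which is within the measurement noise.
- **Disagreement:** The wrist and top cameras put the ring's centre about 1 mm apart and the face height about 2 mm apart. That is within the stated calibration, and I settled it by feel when the globe touched.

No check failed.

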